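# Reverse the row of tester paint tins

## Task

Move the four tester paint tins from their saucers on the old drip board into the new four-bay rack, one in each bay, in the reverse order: the tin at the left end of the old row goes to the right end of the new one, the second from the left becomes the second from the right, and so on. Set each tin down flat on the floor of its bay without tipping or dropping it, and leave the glass bottle where it stands.

Things in the scene. Friction and masses are not known exactly. Their poses are not given: they have to be found in the camera images.
- tin_red: Small upright tester paint tin, bare steel with a red band and a red dot on its lid; 44 mm diameter, 62 mm tall, 0.13 to 0.25 kg, loose. Origin at the centre of its underside, z up; yaw means nothing. At the start it stands in the red saucer.
- tin_yellow: Small upright tester paint tin, bare steel with a yellow band and a yellow dot on its lid; 44 mm diameter, 62 mm tall, 0.13 to 0.25 kg, loose. Origin at the centre of its underside, z up; yaw means nothing. At the start it stands in the yellow saucer.
- tin_blue: Small upright tester paint tin, bare steel with a blue band and a blue dot on its lid; 44 mm diameter, 62 mm tall, 0.13 to 0.25 kg, loose. Origin at the centre of its underside, z up; yaw means nothing. At the start it stands in the blue saucer.
- tin_green: Small upright tester paint tin, bare steel with a green band and a green dot on its lid; 44 mm diameter, 62 mm tall, 0.13 to 0.25 kg, loose. Origin at the centre of its underside, z up; yaw means nothing. At the start it stands in the green saucer.
- saucer_red: Fixed round red drip saucer, 62 mm across, 8 mm tall, floor 3 mm thick. Origin: centre of its underside, 12 mm above the table, z up. The four saucers, colours in any order, form a straight row at 66 mm pitch on a plywood board (84 x 286 mm). y runs along the row to its left end as seen from the robot, x across it, away from the robot (yaw within 0.45 rad).
- saucer_yellow: Fixed round yellow drip saucer, 62 mm across, 8 mm tall, floor 3 mm thick. Origin: centre of its underside, 12 mm above the table, z up. The four saucers, colours in any order, form a straight row at 66 mm pitch on a plywood board (84 x 286 mm). y runs along the row to its left end as seen from the robot, x across it, away from the robot (yaw within 0.45 rad).
- saucer_blue: Fixed round blue drip saucer, 62 mm across, 8 mm tall, floor 3 mm thick. Origin: centre of its underside, 12 mm above the table, z up. The four saucers, colours in any order, form a straight row at 66 mm pitch on a plywood board (84 x 286 mm). y runs along the row to its left end as seen from the robot, x across it, away from the robot (yaw within 0.45 rad).
- saucer_green: Fixed round green drip saucer, 62 mm across, 8 mm tall, floor 3 mm thick. Origin: centre of its underside, 12 mm above the table, z up. The four saucers, colours in any order, form a straight row at 66 mm pitch on a plywood board (84 x 286 mm). y runs along the row to its left end as seen from the robot, x across it, away from the robot (yaw within 0.45 rad).
- bay_rack: New rack: fixed white-painted wooden tray, four empty square bays in a row, 70 (x) x 268 (y) x 18 mm tall. Origin: centre of its underside on the table; y runs along the row to the left as seen from the robot, x away from it (yaw within 0.45 rad). Bay centres: x = 0, y = 99, 33, -33, -99 mm. Bays 62 mm square, floor 6 mm above the table; walls and dividers 4 mm thick, 18 mm tall.
- thinner_bottle: Loose upright amber glass bottle with a black cap and pale label, 48 mm diameter, 115 mm tall, 0.25 kg, standing on the table behind the new rack, 115 to 130 mm from its centre line. Origin at the centre of its underside. To be left alone.

How it is judged (in metres and radians):
At the end, for the whole second after the job is handed in: Every tin stands upright (within 7 degrees), released and at rest, on the floor of its bay (underside within 5 mm of the bay floor), centred within 12 mm along and across the rack, and the row reads in the reverse order of the matching saucers on the old board (((y of tin_red in the frame of bay_rack between -0.111 and -0.087 m and y of each of saucer_yellow, saucer_blue, saucer_green in the frame of saucer_red below 0.033 m) or (y of tin_red in the frame of bay_rack between -0.045 and -0.021 m and y of any of saucer_yellow, saucer_blue, saucer_green in the frame of saucer_red above 0.033 m and y of each of saucer_yellow, saucer_blue, saucer_green in the frame of saucer_red below 0.099 m) or (y of tin_red in the frame of bay_rack between 0.021 and 0.045 m and y of any of saucer_yellow, saucer_blue, saucer_green in the frame of saucer_red above 0.099 m and y of each of saucer_yellow, saucer_blue, saucer_green in the frame of saucer_red below 0.165 m) or (y of tin_red in the frame of bay_rack between 0.087 and 0.111 m and y of any of saucer_yellow, saucer_blue, saucer_green in the frame of saucer_red above 0.165 m)) and x of tin_red in the frame of bay_rack between -0.012 and 0.012 m and z of tin_red in the frame of bay_rack between 0.001 and 0.011 m and angle between each of tin_red, tin_yellow, tin_blue, tin_green's own z axis and vertical below 0.12 rad and linear speed of each of tin_red, tin_yellow, tin_blue, tin_green below 0.02 m/s and ((y of tin_yellow in the frame of bay_rack between -0.111 and -0.087 m and y of each of saucer_red, saucer_blue, saucer_green in the frame of saucer_yellow below 0.033 m) or (y of tin_yellow in the frame of bay_rack between -0.045 and -0.021 m and y of any of saucer_red, saucer_blue, saucer_green in the frame of saucer_yellow above 0.033 m and y of each of saucer_red, saucer_blue, saucer_green in the frame of saucer_yellow below 0.099 m) or (y of tin_yellow in the frame of bay_rack between 0.021 and 0.045 m and y of any of saucer_red, saucer_blue, saucer_green in the frame of saucer_yellow above 0.099 m and y of each of saucer_red, saucer_blue, saucer_green in the frame of saucer_yellow below 0.165 m) or (y of tin_yellow in the frame of bay_rack between 0.087 and 0.111 m and y of any of saucer_red, saucer_blue, saucer_green in the frame of saucer_yellow above 0.165 m)) and x of tin_yellow in the frame of bay_rack between -0.012 and 0.012 m and z of tin_yellow in the frame of bay_rack between 0.001 and 0.011 m and ((y of tin_blue in the frame of bay_rack between -0.111 and -0.087 m and y of each of saucer_red, saucer_yellow, saucer_green in the frame of saucer_blue below 0.033 m) or (y of tin_blue in the frame of bay_rack between -0.045 and -0.021 m and y of any of saucer_red, saucer_yellow, saucer_green in the frame of saucer_blue above 0.033 m and y of each of saucer_red, saucer_yellow, saucer_green in the frame of saucer_blue below 0.099 m) or (y of tin_blue in the frame of bay_rack between 0.021 and 0.045 m and y of any of saucer_red, saucer_yellow, saucer_green in the frame of saucer_blue above 0.099 m and y of each of saucer_red, saucer_yellow, saucer_green in the frame of saucer_blue below 0.165 m) or (y of tin_blue in the frame of bay_rack between 0.087 and 0.111 m and y of any of saucer_red, saucer_yellow, saucer_green in the frame of saucer_blue above 0.165 m)) and x of tin_blue in the frame of bay_rack between -0.012 and 0.012 m and z of tin_blue in the frame of bay_rack between 0.001 and 0.011 m and ((y of tin_green in the frame of bay_rack between -0.111 and -0.087 m and y of each of saucer_red, saucer_yellow, saucer_blue in the frame of saucer_green below 0.033 m) or (y of tin_green in the frame of bay_rack between -0.045 and -0.021 m and y of any of saucer_red, saucer_yellow, saucer_blue in the frame of saucer_green above 0.033 m and y of each of saucer_red, saucer_yellow, saucer_blue in the frame of saucer_green below 0.099 m) or (y of tin_green in the frame of bay_rack between 0.021 and 0.045 m and y of any of saucer_red, saucer_yellow, saucer_blue in the frame of saucer_green above 0.099 m and y of each of saucer_red, saucer_yellow, saucer_blue in the frame of saucer_green below 0.165 m) or (y of tin_green in the frame of bay_rack between 0.087 and 0.111 m and y of any of saucer_red, saucer_yellow, saucer_blue in the frame of saucer_green above 0.165 m)) and x of tin_green in the frame of bay_rack between -0.012 and 0.012 m and z of tin_green in the frame of bay_rack between 0.001 and 0.011 m); the robot touches nothing.
It fails at once if a tin is tipped more than 45 degrees (angle between any of tin_red, tin_yellow, tin_blue, tin_green's own z axis and vertical above 0.79 rad).
It fails at once if a tin is dropped: it falls freely, touched by nothing, with its underside more than 60 mm above the table ((height (world z) of tin_red above 0.06 m and linear speed of tin_red above 0.4 m/s and contact force between tin_red and anything else below 0.02 N) or (height (world z) of tin_yellow above 0.06 m and linear speed of tin_yellow above 0.4 m/s and contact force between tin_yellow and anything else below 0.02 N) or (height (world z) of tin_blue above 0.06 m and linear speed of tin_blue above 0.4 m/s and contact force between tin_blue and anything else below 0.02 N) or (height (world z) of tin_green above 0.06 m and linear speed of tin_green above 0.4 m/s and contact force between tin_green and anything else below 0.02 N)).
It fails at once if the glass bottle is knocked over or shifted by more than 30 mm (distance of thinner_bottle from where it was at the start of the episode above 0.03 m or angle between thinner_bottle's own z axis and vertical above 0.5 rad).
It also fails if it takes over 96 s, if anything falls off the work surface, if the arm or the gripper's body presses on something with over 40 N, if the wrist force passes 120 N, or if a joint passes its speed limit or range.

## Robot

A 7-joint arm with a two-finger parallel gripper is mounted at the origin on the work surface. World frame = base frame: x ahead of the robot, y to its left, z up, the work surface at z = 0. Lengths are in mm, angles in rad, forces in N, time in s.
With the tool pointing down it reaches from about 400 to 850 mm from the base axis. Payload 4.4 kg.
Tool frame: the origin (TCP) lies at the very end of the fingers, on their centre line; the grasp point (between the pads) lies 19 mm behind it (robot.pinch_z is the distance from the TCP to the grasp point, in mm); z points along the fingers, y is the line along which they close (so a half turn about z gives the same grasp; the last joint's range is limited). The gripper opens to 94 mm and grips with 3 to 60 N. Pads are 16 mm wide; open, the fingers measure 119 mm over their backs; the gripper's body (75 mm by 177 mm) begins 78 mm behind the grasp point.
Start: joints at [-1.381, 0.628, 0.038, 1.517, -0.027, 0.996, -0.02], TCP at [164.436, 628.871, 180.578] pointing down, gripper open.
Joint ranges: [-3.06, 3.06], [-0.37, 2.12], [-1.25, 1.32], [0.18, 2.47], [-1.1, 4.24], [0.23, 1.98], [-2.94, 2.94]. Speed limits (rad/s): [2.57, 2.57, 3.14, 3.14, 3.14, 3.14, 3.14].

## Interface

Orientations are given as a unit quaternion [w, x, y, z].
In Python, from rig import robot, eyes, workorder gives the robot as it stands.
- The arm moves only by the tool jog_arm, never from a script. Its argument "deltas" is a list of rows, each an object with "offset": the shift along the tool's x, y, z in cm, a list of three; "angular": the turn, a rotation vector about the tool's x, y, z in rad, a list of three; "fingers": the finger opening in cm, from 0 to 9.4. A call has 1 to 5 rows; each row shifts and turns the commanded pose from where the row before left it, along the tool's axes as they then stand; what a row does not reach is not made up. A row lasts 1/8 s, in which the tool goes at most 62.5 mm and 10.7 degrees, less where a joint would pass 70% of its speed; a pose out of reach is approached as far as the arm can. A call with a gripper value outside its range is refused whole. The fingers move at their own pace and stop on an object; the grip force is fixed at half the most. Time passes only in rows, so rows that do not move let the fingers close. It gives the time, the measured TCP pose, the force, the opening and the grip force at its end, in the units of the state.
- robot.sense(): the state, without advancing time (a new reading comes with each control period).
- eyes.camera(name): name is "scene" or "side" or "wrist"; returns a dict with "frame" (480x640x3 uint8, blue, green, red), "z_map" (480x640 float32, mm along the optical axis (not along the pixel's ray), 0 where there is no reading), "camera_matrix" (3x3 intrinsics, pixels), "dist" ([k1, k2, p1, p2, k3] as OpenCV has them; the pictures are not rectified), "rvec" (rotation vector, rad) and "tvec" (3), from world to camera coordinates, as OpenCV has them; the wrist camera has in their place "T_tool_cam" (4x4, takes a point from camera to tool coordinates, whose origin is the TCP and whose axes are the flange's). Camera axes: x right, y down, z forward; pixel columns grow to the right and rows downward; lengths in mm; the calibration is good to about 2 mm. A picture is of the moment at which its call begins: read the wrist's pose just before it.
- workorder.sign_off(): hands the job in; it is judged then, once.
The state is a dict: "clock": time; "q": joint angles; "dq": joint speeds; "joint_torque": joint torques, N m; "tcp_pos": TCP position; "eef_rot": TCP orientation; "contact_force": force on the tool from outside, world axes, zero at the start; "torque": the same for the moment, N m; "finger_gap": opening from 0.0 (shut) to 1.0 (fully open); "finger_force": force on a finger pad.
Only numpy, scipy, OpenCV 4.12 (cv2) and the standard library are available. Lean on these libraries where they do the work, as an engineer would, in place of code of your own. Each camera call takes 0.05 s, during which the arm holds its last target. There are 200 camera calls.

## Working session

There is one attempt and no reset: what is moved stays moved. The work goes in short steps, Python scripts to look and compute and a tool call to move; the robot and the scene stay as the last step left them, time stands still between calls to the robot, and variables do not carry over. Pictures are saved under pics/ and viewed, at most 14 in all, crops included, and the job is handed in when it is done.

Besides the shell and the picture viewer there is one more tool, called after ">>>" as a command line: name --argument value ..., lists and objects as JSON in quotes. jog_arm: Moves the arm, as the interface text tells. Its arguments: {"type":"object","properties":{"deltas":{"type":"array"}},"required":["deltas"]}

```bash
ls; mkdir -p pics
python3 - <<'E'
from rig import robot, eyes
import cv2
s=robot.sense(); print(s['clock'],s['tcp_pos'],s['eef_rot'],s['finger_gap'])
for n in('scene','side'):
    c=eyes.camera(n); cv2.imwrite(f'pics/{n}0.png',c['frame']); print(n,c['rvec'],c['tvec'])
E
```

```text
pics
0.0 [164.2679355  628.17114225 179.6821258 ] [-1.00928181e-04  1.27550155e-01  9.91831686e-01 -9.24756349e-04] 1.0021427100169682
scene [ 1.55179012  1.87873701 -0.92005407] [ 138.55819784 -328.70190474 1432.27487472]
side [ 2.24857608 -0.96537534  0.33905336] [-414.88032736  357.37406215  569.99853954]
```

View pics/scene0.png

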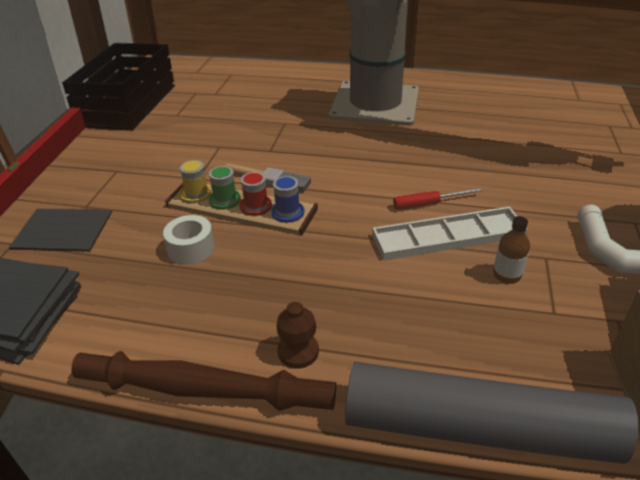

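View pics/side0.png

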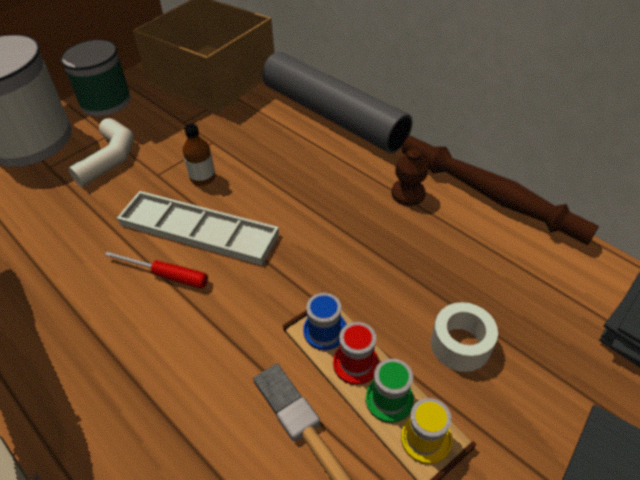

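The scene view shows the tins (yellow, green, red and blue at about 192–287, 165–200), the rack (~448,232) and the bottle (~512,250). The side view shows the same objects, with the rack at ~(198,228) and the lids at (323,305) to (430,413).

```bash
cat > h.py <<'E'
import numpy as np, cv2
from rig import robot, eyes
from scipy.spatial.transform import Rotation as R
def toolT():
    s=robot.sense(); q=s['eef_rot']; T=np.eye(4)
    T[:3,:3]=R.from_quat([q[1],q[2],q[3],q[0]]).as_matrix(); T[:3,3]=s['tcp_pos']; return T,s
def shot(n):
    T,s=toolT(); c=eyes.camera(n)
    if n=='wrist': W=T@c['T_tool_cam']
    else:
        M=np.eye(4); M[:3,:3]=cv2.Rodrigues(np.array(c['rvec'],float))[0]; M[:3,3]=np.ravel(c['tvec']); W=np.linalg.inv(M)
    return c,W
def rays(c,W,uv):
    p=cv2.undistortPoints(np.array(uv,float).reshape(-1,1,2),np.array(c['camera_matrix'],float),np.array(c['dist'],float)).reshape(-1,2)
    return np.c_[p,np.ones(len(p))]@W[:3,:3].T
def plane(c,W,uv,z):
    d=rays(c,W,uv); return W[:3,3]+d*((z-W[2,3])/d[:,2])[:,None]
def cloud(c,W):
    v,u=np.mgrid[:480,:640]; d=rays(c,W,np.c_[u.ravel(),v.ravel()])
    return (W[:3,3]+d*c['z_map'].reshape(-1,1)).reshape(480,640,3)
HUE={'red':(-8,8),'yellow':(22,34),'green':(45,85),'blue':(105,130)}
def cmask(f,col,smin=130):
    h,s,v=[x.astype(int) for x in cv2.split(cv2.cvtColor(f,cv2.COLOR_BGR2HSV))]
    h=np.where(h>170,h-180,h); a,b=HUE[col]
    return (h>=a)&(h<=b)&(s>smin)&(v>50)
def dots(c,W,z,xy0=None,r=60,tol=8):
    P=cloud(c,W); o={}
    for k in HUE:
        m=cmask(c['frame'],k)&(abs(P[...,2]-z)<tol)&(c['z_map']>0)
        if xy0 is not None: m&=np.linalg.norm(P[...,:2]-xy0,axis=-1)<r
        n,l,st,ce=cv2.connectedComponentsWithStats(m.astype(np.uint8))
        if n<2: continue
        i=1+st[1:,4].argmax(); v,u=np.where(l==i); (e,ax,_)=cv2.fitEllipse(cv2.convexHull(np.c_[u,v].astype(np.int32)))
        o[k]=(plane(c,W,[e],z)[0,:2].round(1),st[i,4],np.round(e),P[l==i][:,2].mean().round(1))
    return o
def rack(c,W):
    P=cloud(c,W); h,s,v=cv2.split(cv2.cvtColor(c['frame'],cv2.COLOR_BGR2HSV))
    m=((s<70)&(v>60)&(P[...,2]>-4)&(P[...,2]<26)&(c['z_map']>0)).astype(np.uint8)
    return P,cv2.morphologyEx(m,cv2.MORPH_CLOSE,np.ones((5,5)))
E
python3 - <<'E'
from h import *
for n in('scene','side'):
    c,W=shot(n); print(n,W[:3,3].round())
    for k,x in dots(c,W,77).items(): print(k,*x)
    P,m=rack(c,W); nn,l,st,ce=cv2.connectedComponentsWithStats(m)
    for i in range(1,nn):
        if st[i,4]<1200: continue
        Q=P[(l==i)&(P[...,2]>12)&(P[...,2]<24)][:,:2]
        if len(Q)<100: continue
        print('blob',ce[i].round(),st[i,4],cv2.minAreaRect(Q.astype(np.float32)))
    h,s,v=cv2.split(cv2.cvtColor(c['frame'],cv2.COLOR_BGR2HSV))
    m=(v<60)&(P[...,2]>100)&(P[...,2]<125)&(P[...,0]>300)&(c['z_map']>0)
    nn,l,st,ce=cv2.connectedComponentsWithStats(m.astype(np.uint8))
    for i in range(1,nn):
        if st[i,4]>30: print('cap?',ce[i].round(),st[i,4],P[l==i].mean(0).round())
E
```

```text
scene [1320.  142.  646.]Traceback (most recent call last):
  File "<stdin>", line 4, in <module>
  File "h.py", line 33, in dots
    i=1+st[1:,4].argmax(); v,u=np.where(l==i); (e,ax,_)=cv2.fitEllipse(cv2.convexHull(np.c_[u,v].astype(np.int32)))
                                                        ~~~~~~~~~~~~~~^^^^^^^^^^^^^^^^^^^^^^^^^^^^^^^^^^^^^^^^^^^^^
cv2.error: OpenCV(4.12.0) /io/opencv/modules/imgproc/src/shapedescr.cpp:361: error: (-201:Incorrect size of input array) There should be at least 5 points to fit the ellipse in function 'fitEllipseNoDirect'
```

```bash
sed -i 's/        i=1+st\[1:,4\].argmax(); v,u/        i=1+st[1:,4].argmax()\n        if st[i,4]<25: continue\n        v,u/' h.py
cat > m.py <<'E'
from h import *
for n in('scene','side'):
    c,W=shot(n); print(n,W[:3,3].round())
    for k,x in dots(c,W,77).items(): print(k,*x)
    P,m=rack(c,W); nn,l,st,ce=cv2.connectedComponentsWithStats(m)
    for i in range(1,nn):
        if st[i,4]<1200: continue
        Q=P[(l==i)&(P[...,2]>12)&(P[...,2]<24)][:,:2]
        if len(Q)<100: continue
        print('blob',ce[i].round(),st[i,4],cv2.minAreaRect(Q.astype(np.float32)))
    h,s,v=cv2.split(cv2.cvtColor(c['frame'],cv2.COLOR_BGR2HSV))
    m=(v<60)&(P[...,2]>100)&(P[...,2]<125)&(P[...,0]>300)&(c['z_map']>0)
    nn,l,st,ce=cv2.connectedComponentsWithStats(m.astype(np.uint8))
    for i in range(1,nn):
        if st[i,4]>30: print('cap?',ce[i].round(),st[i,4],P[l==i].mean(0).round())
E
python3 m.py
```

```text
scene [1320.  142.  646.]
red [ 493.5 -166.6] 149 [253. 178.] 78.4
yellow [ 471.4 -295.9] 132 [191. 166.] 79.3
blue [ 498.4 -103.6] 134 [285. 182.] 78.2
blob [376. 107.] 1834 ((5.294868469238281, 0.619537353515625), (208.89865112304688, 202.51797485351562), 0.5771874189376831)
blob [443. 232.] 4495 ((505.12945556640625, 196.1703338623047), (77.0418472290039, 270.00299072265625), 23.821699142456055)
cap? [519. 224.] 187 [597. 294. 111.]
cap? [636. 307.] 150 [752. 438. 111.]
side [ 219. -384.  655.]
red [ 495.9 -166.1] 558 [357. 337.] 78.1
yellow [ 474.2 -295.1] 757 [431. 416.] 77.8
green [ 485.5 -231.8] 581 [393. 375.] 77.5
blue [ 499.9 -103.4] 448 [323. 306.] 77.5
blob [515.  52.] 3363 ((1369.3890380859375, 148.63401794433594), (14.215999603271484, 708.1982421875), 0.13307513296604156)
blob [199. 227.] 5824 ((504.8516540527344, 196.04327392578125), (74.09415435791016, 269.7407531738281), 23.839319229125977)
blob [286. 401.] 2239 ((392.4008483886719, -136.30331420898438), (100.36267852783203, 41.42483139038086), 78.54426574707031)
cap? [25. 10.] 563 [609. 999. 111.]
cap? [199.  15.] 1223 [860. 625. 113.]
cap? [205.  48.] 1488 [777. 494. 112.]
cap? [95. 64.] 484 [592. 620. 111.]
cap? [50. 89.] 109 [485. 606. 112.]
cap? [191. 130.] 161 [589. 290. 111.]
```

Old row, left to right: blue, red, green, yellow, with yaw about -0.14. The rack is at (505,196) with yaw 0.416, and the bottle lies 119 mm behind its centre line, as it should. So blue goes to bay -99, red to -33, green to 33 and yellow to 99. Next is a small planner.

```bash
cat > plan.py <<'E'
# usage: plan.py fingers_cm x,y,z,ydeg ... ; rows in tool axes from the measured pose
import sys,json; from h import *
T,s=toolT(); P=T[:3,3].copy(); Rm=T[:3,:3].copy(); f=float(sys.argv[1])
print('at',P.round(1),'ydeg',np.degrees(np.arctan2(Rm[1,1],Rm[0,1])).round(1),'tilt',np.degrees(np.arccos(-Rm[2,2])).round(2))
rows=[]
for a in sys.argv[2:]:
    x,y,z,g=map(float,a.split(',')); g=np.radians(g); G=np.array([x,y,z])
    Rt=np.array([[-np.sin(g),np.cos(g),0],[np.cos(g),np.sin(g),0],[0,0,-1]])
    w=R.from_matrix(Rm.T@Rt).as_rotvec(); n=int(np.ceil(max(np.linalg.norm(G-P)/56,np.linalg.norm(w)/.175,1)))
    for i in range(n):
        o=np.round(Rm.T@(G-P)/10/(n-i),2); ww=np.round(w/n,3)
        rows.append({"offset":o.tolist(),"angular":ww.tolist(),"fingers":f})
        P=P+Rm@(o*10); Rm=Rm@R.from_rotvec(ww).as_matrix()
for i in range(0,len(rows),5): print(json.dumps(rows[i:i+5]))
E
python3 plan.py 9.4 530,240,180,24 500,-103.5,160,-8
```

```text
at [164.4 628.6 180.1] ydeg 75.3 tilt 0.05
[{"offset": [-4.52, -2.83, 0.0], "angular": [-0.0, 0.0, 0.09], "fingers": 9.4}, {"offset": [-4.76, -2.42, 0.0], "angular": [-0.0, 0.0, 0.09], "fingers": 9.4}, {"offset": [-4.95, -1.98, 0.01], "angular": [-0.0, 0.0, 0.09], "fingers": 9.4}, {"offset": [-5.11, -1.53, 0.0], "angular": [-0.0, 0.0, 0.09], "fingers": 9.4}, {"offset": [-5.23, -1.06, 0.01], "angular": [-0.0, 0.0, 0.09], "fingers": 9.4}]
[{"offset": [-5.3, -0.58, 0.0], "angular": [-0.0, 0.0, 0.09], "fingers": 9.4}, {"offset": [-5.34, -0.11, 0.01], "angular": [-0.0, 0.0, 0.09], "fingers": 9.4}, {"offset": [-5.32, 0.37, 0.0], "angular": [-0.0, 0.0, 0.09], "fingers": 9.4}, {"offset": [-5.27, 0.85, 0.01], "angular": [-0.0, 0.0, 0.09], "fingers": 9.4}, {"offset": [-5.17, 1.33, 0.0], "angular": [-0.0, 0.0, 0.09], "fingers": 9.4}]
[{"offset": [-4.32, -2.37, 0.29], "angular": [-0.0, 0.0, 0.079], "fingers": 9.4}, {"offset": [-4.49, -2.02, 0.29], "angular": [-0.0, 0.0, 0.079], "fingers": 9.4}, {"offset": [-4.64, -1.66, 0.29], "angular": [-0.0, 0.0, 0.079], "fingers": 9.4}, {"offset": [-4.75, -1.29, 0.29], "angular": [-0.0, 0.0, 0.079], "fingers": 9.4}, {"offset": [-4.84, -0.91, 0.29], "angular": [-0.0, 0.0, 0.079], "fingers": 9.4}]
[{"offset": [-4.9, -0.53, 0.29], "angular": [-0.0, 0.0, 0.079], "fingers": 9.4}, {"offset": [-4.92, -0.15, 0.29], "angular": [-0.0, 0.0, 0.079], "fingers": 9.4}]
```

>>> jog_arm --deltas '[{"offset": [-4.5,-2.8,0],"angular": [0,0,0.09],"fingers": 9.4},{"offset": [-4.8,-2.4,0],"angular": [0,0,0.09],"fingers": 9.4},{"offset": [-5,-2,0],"angular": [0,0,0.09],"fingers": 9.4},{"offset": [-5.1,-1.5,0],"angular": [0,0,0.09],"fingers": 9.4},{"offset": [-5.2,-1.1,0],"angular": [0,0,0.09],"fingers": 9.4}]'

```text
clock: 0.88
tcp_pos: [348.6, 433.4, 180.7]
eef_rot: [0.0, 0.347, 0.938, 0.0]
contact_force: [0.3, 0.2, -0.2]
finger_gap: 0.998
finger_force: 0.0
```

>>> jog_arm --deltas '[{"offset": [-5.3,-0.6,0],"angular": [0,0,0.09],"fingers": 9.4},{"offset": [-5.3,-0.1,0],"angular": [0,0,0.09],"fingers": 9.4},{"offset": [-5.3,0.4,0],"angular": [0,0,0.09],"fingers": 9.4},{"offset": [-5.3,0.9,0],"angular": [0,0,0.09],"fingers": 9.4},{"offset": [-5.2,1.3,0],"angular": [0,0,0.09],"fingers": 9.4}]'

```text
clock: 1.5
tcp_pos: [531.7, 239.5, 180.6]
eef_rot: [-0.0, 0.547, 0.837, 0.0]
contact_force: [0.5, -0.3, -0.5]
finger_gap: 1.001
finger_force: 0.0
```

>>> jog_arm --deltas '[{"offset": [-4.3,-2.4,0.3],"angular": [0,0,0.079],"fingers": 9.4},{"offset": [-4.5,-2,0.3],"angular": [0,0,0.079],"fingers": 9.4},{"offset": [-4.6,-1.7,0.3],"angular": [0,0,0.079],"fingers": 9.4},{"offset": [-4.8,-1.3,0.3],"angular": [0,0,0.079],"fingers": 9.4},{"offset": [-4.8,-0.9,0.3],"angular": [0,0,0.079],"fingers": 9.4}]'

```text
clock: 2.12
tcp_pos: [508.5, -5.9, 165.6]
eef_rot: [0.0, 0.701, 0.713, 0.0]
contact_force: [1.9, 0.4, -0.9]
finger_gap: 1.001
finger_force: 0.0
```

>>> jog_arm --deltas '[{"offset": [-4.9,-0.5,0.3],"angular": [0,0,0.079],"fingers": 9.4},{"offset": [-4.9,-0.2,0.3],"angular": [0,0,0.079],"fingers": 9.4},{"offset": [0,0,0],"angular": [0,0,0],"fingers": 9.4}]'

```text
clock: 2.5
tcp_pos: [498.9, -107.0, 159.7]
eef_rot: [0.001, 0.757, 0.654, -0.001]
contact_force: [-0.1, 0.2, -0.0]
finger_gap: 0.997
finger_force: 0.0
```

```bash
python3 - <<'E'
from h import *
c,W=shot('wrist'); print(W[:3,3].round(), toolT()[1]['clock'])
cv2.imwrite('pics/w1.png',c['frame'])
for k,x in dots(c,W,77).items(): print(k,*x)
E
python3 plan.py 9.4 500,-103.5,35,-8
```

```text
[510. -37. 364.] 2.55
red [ 496.3 -165.3] 1549 [329. 307.] 78.0
yellow [ 474.9 -294.2] 931 [325. 446.] 78.0
blue [ 500.4 -102.6] 1500 [322. 226.] 78.0
at [ 499.4 -103.9  159.6] ydeg -8.1 tilt 0.02
[{"offset": [0.02, 0.02, 4.15], "angular": [-0.0, 0.0, -0.001], "fingers": 9.4}, {"offset": [0.02, 0.02, 4.15], "angular": [-0.0, 0.0, -0.001], "fingers": 9.4}, {"offset": [0.01, 0.02, 4.16], "angular": [-0.0, 0.0, -0.001], "fingers": 9.4}]
```

View pics/w1.png

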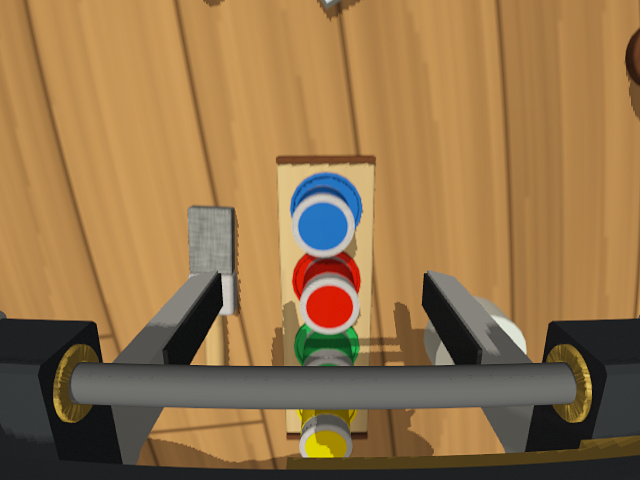

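The wrist view puts blue at (500.4,-102.6), with its lid at pixel (322,226), which agrees with the side view. Descending to grasp.

>>> jog_arm --deltas '[{"offset": [0.1,0.1,4.2],"angular": [0,0,0],"fingers": 6.8},{"offset": [0,0,4.2],"angular": [0,0,0],"fingers": 6.8},{"offset": [0,0,3],"angular": [0,0,0],"fingers": 6.8},{"offset": [0,0,1.1],"angular": [0,0,0],"fingers": 6.8},{"offset": [0,0,0],"angular": [0,0,0],"fingers": 3.8}]'

```text
clock: 3.18
tcp_pos: [501.0, -100.5, 34.4]
eef_rot: [-0.0, 0.754, 0.657, -0.0]
contact_force: [-0.2, 0.1, -0.2]
finger_gap: 0.651
finger_force: 0.0
```

>>> jog_arm --deltas '[{"offset": [0,0,0],"angular": [0,0,0],"fingers": 3.8},{"offset": [0,0,0],"angular": [0,0,0],"fingers": 3.8},{"offset": [0,0,0],"angular": [0,0,0],"fingers": 3.8}]'

```text
clock: 3.55
tcp_pos: [501.3, -101.4, 35.6]
eef_rot: [0.0, 0.754, 0.657, 0.001]
contact_force: [-1.5, 0.3, 7.2]
finger_gap: 0.463
finger_force: 30.0
```

```bash
python3 plan.py 3.8 501.3,-102,85,-8 505,-80,115,-6  545,105.5,115,23.8 545,105.5,40,23.8
```

```text
at [ 501.3 -101.4   35.6] ydeg -7.9 tilt 0.08
[{"offset": [-0.06, 0.01, -4.94], "angular": [0.001, -0.0, 0.002], "fingers": 3.8}, {"offset": [2.23, 0.06, -3.0], "angular": [0.0, -0.0, -0.035], "fingers": 3.8}, {"offset": [4.72, 0.51, 0.0], "angular": [0.0, -0.0, -0.13], "fingers": 3.8}, {"offset": [4.61, 1.12, 0.0], "angular": [0.0, -0.0, -0.13], "fingers": 3.8}, {"offset": [4.43, 1.7, 0.0], "angular": [0.0, -0.0, -0.13], "fingers": 3.8}]
[{"offset": [4.17, 2.26, 0.01], "angular": [0.0, -0.0, -0.13], "fingers": 3.8}, {"offset": [-0.0, -0.0, 3.75], "angular": [0.0, -0.0, -0.0], "fingers": 3.8}, {"offset": [-0.01, -0.0, 3.75], "angular": [0.0, -0.0, -0.0], "fingers": 3.8}]
```

>>> jog_arm --deltas '[{"offset": [0,0,-2],"angular": [0,0,0],"fingers": 3.8},{"offset": [0,0,-3],"angular": [0,0,0],"fingers": 3.8},{"offset": [2.2,0.1,-3],"angular": [0,0,-0.035],"fingers": 3.8},{"offset": [4.7,0.5,0],"angular": [0,0,-0.13],"fingers": 3.8},{"offset": [4.6,1.1,0],"angular": [0,0,-0.13],"fingers": 3.8}]'

```text
clock: 4.18
tcp_pos: [525.0, 13.8, 115.2]
eef_rot: [0.0, 0.648, 0.761, 0.001]
contact_force: [0.2, -0.6, -2.4]
finger_gap: 0.46
finger_force: 30.0
```

>>> jog_arm --deltas '[{"offset": [4.4,1.7,0],"angular": [0,0,-0.13],"fingers": 3.8},{"offset": [4.2,2.3,0],"angular": [0,0,-0.13],"fingers": 3.8},{"offset": [0,0,1],"angular": [0,0,0],"fingers": 3.8},{"offset": [0,0,0],"angular": [0,0,0],"fingers": 3.8}]'

```text
clock: 4.68
tcp_pos: [543.4, 104.8, 103.8]
eef_rot: [-0.001, 0.546, 0.838, -0.001]
contact_force: [0.4, 0.0, -2.4]
finger_gap: 0.461
finger_force: 30.0
```

```bash
cat > look.py <<'E'
import sys; from h import *
c,W=shot('wrist'); cv2.imwrite(f'pics/{sys.argv[1]}.png',c['frame']); print(toolT()[1]['clock'])
P,m=rack(c,W); m&=((P[...,2]>13)&(P[...,2]<24)&(np.linalg.norm(P[...,:2]-[505,196],axis=-1)<160)).astype(np.uint8)
nn,l,st,ce=cv2.connectedComponentsWithStats(m); m=np.isin(l,1+np.where(st[1:,4]>60)[0]); Q=P[m]; print(len(Q),Q[:,2].mean().round(1))
# rack frame histogram of rim points
a=np.radians(23.83); B=np.array([[np.cos(a),np.sin(a)],[-np.sin(a),np.cos(a)]]); q=(Q[:,:2]-[505,196])@B.T
print('x pct',np.percentile(q[:,0],[1,3,97,99]).round(1),'y pct',np.percentile(q[:,1],[1,3,97,99]).round(1))
for y0 in (-132,-66,0,66,132):
    s=q[(abs(q[:,1]-y0)<7)&(abs(q[:,0])<26)]
    if len(s)>20: print('divider',y0,np.median(s[:,1]).round(1),len(s))
for sx in(-33,33):
    s=q[abs(q[:,0]-sx)<6]
    if len(s)>40:
        print('wall',sx,np.median(s[:,0]).round(1),len(s),'slope',np.polyfit(s[:,1],s[:,0],1).round(4))
for k,x in dots(c,W,68,tol=5).items(): print(k,*x,((x[0]-[505,196])@B.T).round(1))
E
python3 look.py w2; python3 plan.py 3.8 545,105.5,26,23.8
```

```text
4.725
5529 17.4
x pct [-104.4 -103.   100.   112.2] y pct [-125.8 -116.7   53.9   56.5]
divider -66 -65.7 483
divider 0 -0.0 537
wall -33 -31.9 1759 slope [-7.00000e-04 -3.19368e+01]
wall 33 33.1 1904 slope [3.70000e-03 3.31579e+01]
at [543.8 104.  104.2] ydeg 23.8 tilt 0.11
[{"offset": [0.05, 0.09, 3.91], "angular": [-0.001, 0.0, -0.0], "fingers": 3.8}, {"offset": [0.04, 0.09, 3.91], "angular": [-0.001, 0.0, -0.0], "fingers": 3.8}]
```

View pics/w2.png

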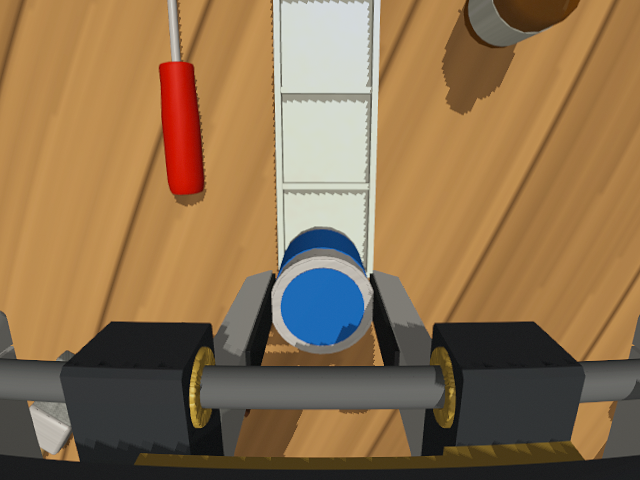

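The tin hangs upright at (322,305). The rack rims and dividers match the earlier estimate to about 0.5 mm, so I'm lowering it.

>>> jog_arm --deltas '[{"offset": [0.1,0.1,3.5],"angular": [0,0,0],"fingers": 3.8},{"offset": [0,0.1,2.7],"angular": [0,0,0],"fingers": 3.8},{"offset": [0,0,1],"angular": [0,0,0],"fingers": 3.8},{"offset": [0,0,0.4],"angular": [0,0,0],"fingers": 3.8},{"offset": [0,0,0],"angular": [0,0,0],"fingers": 3.8}]'

```text
clock: 5.35
tcp_pos: [546.5, 106.9, 29.2]
eef_rot: [0.0, 0.546, 0.838, 0.0]
contact_force: [-0.6, 0.6, -2.9]
finger_gap: 0.463
finger_force: 30.0
```

>>> jog_arm --deltas '[{"offset": [0,0,0.15],"angular": [0,0,0],"fingers": 3.8},{"offset": [0,0,0.1],"angular": [0,0,0],"fingers": 3.8},{"offset": [0,0,0],"angular": [0,0,0],"fingers": 3.8}]'

```text
clock: 5.72
tcp_pos: [546.5, 107.4, 26.8]
eef_rot: [0.0, 0.545, 0.838, 0.0]
contact_force: [-0.6, -0.3, 3.9]
finger_gap: 0.46
finger_force: 30.0
```

>>> jog_arm --deltas '[{"offset": [0,0,0],"angular": [0,0,0],"fingers": 6.6},{"offset": [0,0,0],"angular": [0,0,0],"fingers": 6.6},{"offset": [0,0,0],"angular": [0,0,0],"fingers": 6.6},{"offset": [0,0,-3],"angular": [0,0,0],"fingers": 6.6},{"offset": [0,0,-5],"angular": [0,0,0],"fingers": 6.6}]'

```text
clock: 6.35
tcp_pos: [544.5, 107.0, 105.5]
eef_rot: [-0.001, 0.545, 0.838, -0.002]
contact_force: [0.4, -0.3, 0.6]
finger_gap: 0.703
finger_force: 0.0
```

```bash
python3 plan.py 6.6 545,106,120,23.8 496,-165.5,110,-8
```

```text
at [544.5 107.  105.5] ydeg 23.9 tilt 0.23
[{"offset": [-0.11, -0.0, -1.45], "angular": [-0.004, -0.001, 0.002], "fingers": 6.6}, {"offset": [-4.57, -3.09, 0.2], "angular": [0.0, 0.0, 0.111], "fingers": 6.6}, {"offset": [-4.89, -2.56, 0.2], "angular": [0.0, 0.0, 0.111], "fingers": 6.6}, {"offset": [-5.14, -2.0, 0.2], "angular": [0.0, 0.0, 0.111], "fingers": 6.6}, {"offset": [-5.33, -1.42, 0.2], "angular": [0.0, 0.0, 0.111], "fingers": 6.6}]
[{"offset": [-5.46, -0.82, 0.21], "angular": [0.0, 0.0, 0.111], "fingers": 6.6}]
```

>>> jog_arm --deltas '[{"offset": [0,0,-1.4],"angular": [-0.003,0,0],"fingers": 6.8},{"offset": [-4.6,-3.1,0.2],"angular": [0,0,0.111],"fingers": 6.8},{"offset": [-4.9,-2.6,0.2],"angular": [0,0,0.111],"fingers": 6.8},{"offset": [-5.1,-2,0.2],"angular": [0,0,0.111],"fingers": 6.8},{"offset": [-5.3,-1.4,0.2],"angular": [0,0,0.111],"fingers": 6.8}]'

```text
clock: 6.98
tcp_pos: [506.1, -111.2, 111.1]
eef_rot: [0.0, 0.718, 0.696, 0.001]
contact_force: [0.8, -0.1, 0.0]
finger_gap: 0.723
finger_force: 0.0
```

>>> jog_arm --deltas '[{"offset": [-5.5,-0.8,0.2],"angular": [0,0,0.111],"fingers": 6.8},{"offset": [0,0,0],"angular": [0,0,0],"fingers": 6.8},{"offset": [0,0,0],"angular": [0,0,0],"fingers": 6.8}]'

```text
clock: 7.35
tcp_pos: [497.2, -163.7, 109.0]
eef_rot: [-0.0, 0.754, 0.657, 0.001]
contact_force: [0.2, 0.8, 1.4]
finger_gap: 0.723
finger_force: 0.0
```

```bash
python3 - <<'E'
from h import *
c,W=shot('side'); B=np.array([[np.cos(.416),np.sin(.416)],[-np.sin(.416),np.cos(.416)]])
for k,x in dots(c,W,68,np.array([505,196]),200).items(): print('placed',k,*x,(B@(x[0]-[505,196])).round(1))
for k,x in dots(c,W,77,np.array([487,-200]),200).items(): print(k,*x)
E
python3 plan.py 6.8 496,-165.5,35,-8
```

```text
placed blue [546.6 105.2] 267 [246. 214.] 68.5 [  1.4 -99.9]
red [ 495.8 -166.1] 552 [357. 337.] 77.9
yellow [ 473.8 -295. ] 682 [430. 416.] 77.7
green [ 485.4 -231.9] 586 [393. 375.] 77.5
at [ 497.5 -162.9  109.1] ydeg -7.8 tilt 0.18
[{"offset": [-0.15, -0.06, 3.7], "angular": [0.001, -0.001, 0.002], "fingers": 6.8}, {"offset": [-0.15, -0.06, 3.7], "angular": [0.001, -0.001, 0.002], "fingers": 6.8}]
```

Blue sits at (1.4, -99.9) in the rack frame with its lid at z≈68, so it is on the bay floor. Now red.

>>> jog_arm --deltas '[{"offset": [-0.2,-0.1,3],"angular": [0,0,0],"fingers": 6.8},{"offset": [0,0,3],"angular": [0,0,0],"fingers": 6.8},{"offset": [0,0,1.4],"angular": [0,0,0],"fingers": 6.8},{"offset": [0,0,0],"angular": [0,0,0],"fingers": 6.8},{"offset": [0,0,0],"angular": [0,0,0],"fingers": 3.8}]'

```text
clock: 8.02
tcp_pos: [497.3, -166.2, 36.3]
eef_rot: [0.001, 0.754, 0.657, 0.002]
contact_force: [-0.9, 0.0, 0.2]
finger_gap: 0.652
finger_force: 0.0
```

>>> jog_arm --deltas '[{"offset": [0,0,0],"angular": [0,0,0],"fingers": 3.8},{"offset": [0,0,0],"angular": [0,0,0],"fingers": 3.8},{"offset": [0,0,0],"angular": [0,0,0],"fingers": 3.8}]'

```text
clock: 8.4
tcp_pos: [496.7, -166.4, 36.2]
eef_rot: [0.001, 0.754, 0.657, 0.002]
contact_force: [-1.4, 1.2, 5.6]
finger_gap: 0.462
finger_force: 30.0
```

```bash
python3 plan.py 3.8 496,-165.5,85,-8 500,-145,115,-6  518.3,165.5,115,23.8 518.3,165.5,26,23.8
```

```text
at [ 496.7 -166.4   36.2] ydeg -7.9 tilt 0.21
[{"offset": [0.08, -0.07, -4.88], "angular": [0.003, -0.002, 0.002], "fingers": 3.8}, {"offset": [2.09, 0.12, -3.0], "angular": [0.0, 0.0, -0.035], "fingers": 3.8}, {"offset": [5.18, -0.24, -0.0], "angular": [0.0, 0.0, -0.087], "fingers": 3.8}, {"offset": [5.18, 0.21, -0.0], "angular": [0.0, 0.0, -0.087], "fingers": 3.8}, {"offset": [5.14, 0.66, -0.0], "angular": [0.0, 0.0, -0.087], "fingers": 3.8}]
[{"offset": [5.06, 1.1, -0.0], "angular": [0.0, 0.0, -0.087], "fingers": 3.8}, {"offset": [4.95, 1.54, -0.0], "angular": [0.0, 0.0, -0.087], "fingers": 3.8}, {"offset": [4.8, 1.97, -0.01], "angular": [0.0, 0.0, -0.087], "fingers": 3.8}, {"offset": [0.0, -0.0, 4.45], "angular": [0.0, 0.0, 0.001], "fingers": 3.8}, {"offset": [0.0, -0.0, 4.45], "angular": [0.0, 0.0, 0.001], "fingers": 3.8}]
```

>>> jog_arm --deltas '[{"offset": [0,0,-2],"angular": [0.003,-0.002,0],"fingers": 3.8},{"offset": [0,0,-3],"angular": [0,0,0],"fingers": 3.8},{"offset": [2.1,0.1,-3],"angular": [0,0,-0.035],"fingers": 3.8},{"offset": [5.2,-0.2,0],"angular": [0,0,-0.087],"fingers": 3.8},{"offset": [5.2,0.2,0],"angular": [0,0,-0.087],"fingers": 3.8}]'

```text
clock: 9.02
tcp_pos: [506.8, -40.6, 115.8]
eef_rot: [0.0, 0.681, 0.732, 0.0]
contact_force: [0.9, -0.2, -1.8]
finger_gap: 0.463
finger_force: 30.0
```

>>> jog_arm --deltas '[{"offset": [5.1,0.7,0],"angular": [0,0,-0.087],"fingers": 3.8},{"offset": [5.1,1.1,0],"angular": [0,0,-0.087],"fingers": 3.8},{"offset": [5,1.5,0],"angular": [0,0,-0.087],"fingers": 3.8},{"offset": [4.8,2,0],"angular": [0,0,-0.087],"fingers": 3.8},{"offset": [0,0,1],"angular": [0,0,0],"fingers": 3.8}]'

```text
clock: 9.65
tcp_pos: [518.4, 171.9, 105.3]
eef_rot: [-0.001, 0.541, 0.841, 0.002]
contact_force: [0.4, -0.7, -2.0]
finger_gap: 0.463
finger_force: 30.0
```

>>> jog_arm --deltas '[{"offset": [0,0,0],"angular": [0,0,0],"fingers": 3.8},{"offset": [0,0,0],"angular": [0,0,0],"fingers": 3.8}]'

```text
clock: 9.9
tcp_pos: [518.4, 163.8, 105.4]
eef_rot: [0.0, 0.546, 0.838, -0.001]
contact_force: [-0.5, 0.1, -1.4]
finger_gap: 0.461
finger_force: 30.0
```

```bash
python3 plan.py 3.8 518.3,165.8,26,23.8
```

```text
at [518.4 163.8 105.4] ydeg 23.8 tilt 0.1
[{"offset": [0.1, 0.04, 3.97], "angular": [-0.001, 0.0, 0.0], "fingers": 3.8}, {"offset": [0.09, 0.03, 3.97], "angular": [-0.001, 0.0, 0.0], "fingers": 3.8}]
```

>>> jog_arm --deltas '[{"offset": [0.2,0,3.5],"angular": [0,0,0],"fingers": 3.8},{"offset": [0,0,2.7],"angular": [0,0,0],"fingers": 3.8},{"offset": [0,0,1],"angular": [0,0,0],"fingers": 3.8},{"offset": [0,0,0.5],"angular": [0,0,0],"fingers": 3.8},{"offset": [0,0,0.1],"angular": [0,0,0],"fingers": 3.8}]'

```text
clock: 10.52
tcp_pos: [518.2, 167.4, 28.0]
eef_rot: [0.0, 0.545, 0.839, 0.0]
contact_force: [-0.3, -0.5, -2.3]
finger_gap: 0.464
finger_force: 30.0
```

>>> jog_arm --deltas '[{"offset": [0,0,0],"angular": [0,0,0],"fingers": 3.8},{"offset": [0,0,0],"angular": [0,0,0],"fingers": 3.8}]'

```text
clock: 10.78
tcp_pos: [518.0, 167.8, 28.1]
eef_rot: [0.0, 0.545, 0.839, 0.0]
contact_force: [0.8, -0.0, -2.6]
finger_gap: 0.462
finger_force: 30.0
```

Not in contact yet, so lower a little more.

>>> jog_arm --deltas '[{"offset": [0,0,0.1],"angular": [0,0,0],"fingers": 3.8},{"offset": [0,0,0.05],"angular": [0,0,0],"fingers": 3.8},{"offset": [0,0,0],"angular": [0,0,0],"fingers": 3.8}]'

```text
clock: 11.15
tcp_pos: [518.0, 167.7, 27.4]
eef_rot: [0.0, 0.545, 0.839, 0.0]
contact_force: [-2.9, -0.5, 10.0]
finger_gap: 0.459
finger_force: 30.0
```

Touching. Release, lift, and head for green at about (486,-231).

>>> jog_arm --deltas '[{"offset": [0,0,0],"angular": [0,0,0],"fingers": 6.6},{"offset": [0,0,0],"angular": [0,0,0],"fingers": 6.6},{"offset": [0,0,0],"angular": [0,0,0],"fingers": 6.6},{"offset": [0,0,-3],"angular": [0,0,0],"fingers": 6.6},{"offset": [0,0,-5],"angular": [0,0,0],"fingers": 6.6}]'

```text
clock: 11.78
tcp_pos: [516.2, 167.2, 105.4]
eef_rot: [-0.001, 0.545, 0.839, -0.002]
contact_force: [0.7, -0.2, 0.2]
finger_gap: 0.703
finger_force: 0.0
```

```bash
python3 plan.py 6.8 518.3,167,120,23.8 486,-231,110,-8
python3 - <<'E'
from h import *
c,W=shot('side'); P=cloud(c,W)  # tape roll height/extent near green,yellow
q=P[300:375,430:500]; q=q[(q[...,2]>30)]; print('tape',q.min(0).round(),q.max(0).round(),np.percentile(q,[2,50,98],axis=0).round())
E
```

```text
at [516.2 167.2 105.4] ydeg 24.0 tilt 0.27
[{"offset": [-0.1, 0.18, -1.46], "angular": [-0.005, -0.0, 0.004], "fingers": 6.8}, {"offset": [-4.39, -2.38, 0.12], "angular": [0.0, -0.0, 0.069], "fingers": 6.8}, {"offset": [-4.54, -2.07, 0.12], "angular": [0.0, -0.0, 0.069], "fingers": 6.8}, {"offset": [-4.68, -1.75, 0.12], "angular": [0.0, -0.0, 0.069], "fingers": 6.8}, {"offset": [-4.78, -1.42, 0.13], "angular": [0.0, -0.0, 0.069], "fingers": 6.8}]
[{"offset": [-4.87, -1.09, 0.12], "angular": [0.0, -0.0, 0.069], "fingers": 6.8}, {"offset": [-4.94, -0.75, 0.13], "angular": [0.0, -0.0, 0.069], "fingers": 6.8}, {"offset": [-4.97, -0.4, 0.12], "angular": [0.0, -0.0, 0.069], "fingers": 6.8}, {"offset": [-4.99, -0.06, 0.13], "angular": [0.0, -0.0, 0.069], "fingers": 6.8}]
tape [ 219. -384.   30.] [ 662. -209.  655.] [[ 579. -291.   31.]
 [ 615. -253.   44.]
 [ 658. -213.   47.]]
```

>>> jog_arm --deltas '[{"offset": [0,0.1,-1.4],"angular": [-0.004,0,0],"fingers": 6.8},{"offset": [-4.4,-2.4,0.1],"angular": [0,0,0.069],"fingers": 6.8},{"offset": [-4.5,-2.1,0.1],"angular": [0,0,0.069],"fingers": 6.8},{"offset": [-4.7,-1.8,0.1],"angular": [0,0,0.069],"fingers": 6.8},{"offset": [-4.8,-1.4,0.1],"angular": [0,0,0.069],"fingers": 6.8}]'

```text
clock: 12.45
tcp_pos: [501.5, -32.8, 115.0]
eef_rot: [0.0, 0.656, 0.755, 0.001]
contact_force: [0.9, -0.1, -0.3]
finger_gap: 0.724
finger_force: 0.0
```

>>> jog_arm --deltas '[{"offset": [-4.9,-1.1,0.1],"angular": [0,0,0.069],"fingers": 6.8},{"offset": [-4.9,-0.7,0.1],"angular": [0,0,0.069],"fingers": 6.8},{"offset": [-5,-0.4,0.1],"angular": [0,0,0.069],"fingers": 6.8},{"offset": [-5,-0.1,0.1],"angular": [0,0,0.069],"fingers": 6.8},{"offset": [0,0,0],"angular": [0,0,0],"fingers": 6.8}]'

```text
clock: 13.08
tcp_pos: [485.4, -235.7, 110.9]
eef_rot: [0.001, 0.755, 0.656, 0.0]
contact_force: [-0.1, 0.1, -0.1]
finger_gap: 0.725
finger_force: 0.0
```

>>> jog_arm --deltas '[{"offset": [0,0,0],"angular": [0,0,0],"fingers": 6.8}]'

```text
clock: 13.2
tcp_pos: [486.6, -229.8, 110.6]
eef_rot: [-0.001, 0.752, 0.659, 0.002]
contact_force: [0.0, 0.7, -0.4]
finger_gap: 0.723
finger_force: 0.0
```

```bash
python3 plan.py 6.8 486,-231.3,35,-8
```

```text
at [ 486.6 -229.8  110.6] ydeg -7.6 tilt 0.18
[{"offset": [-0.09, -0.02, 3.78], "angular": [0.001, -0.001, 0.003], "fingers": 6.8}, {"offset": [-0.09, -0.03, 3.78], "angular": [0.001, -0.001, 0.003], "fingers": 6.8}]
```

>>> jog_arm --deltas '[{"offset": [-0.1,0,3],"angular": [0,0,0],"fingers": 6.8},{"offset": [0,0,3],"angular": [0,0,0],"fingers": 6.8},{"offset": [0,0,1.5],"angular": [0,0,0],"fingers": 6.8},{"offset": [0,0,0],"angular": [0,0,0],"fingers": 6.8},{"offset": [0,0,0],"angular": [0,0,0],"fingers": 3.8}]'

```text
clock: 13.82
tcp_pos: [488.0, -231.6, 37.1]
eef_rot: [0.001, 0.752, 0.659, 0.002]
contact_force: [0.2, -0.2, 0.4]
finger_gap: 0.649
finger_force: 0.0
```

>>> jog_arm --deltas '[{"offset": [0,0,0],"angular": [0,0,0],"fingers": 3.8},{"offset": [0,0,0],"angular": [0,0,0],"fingers": 3.8},{"offset": [0,0,0],"angular": [0,0,0],"fingers": 3.8}]'

```text
clock: 14.2
tcp_pos: [487.2, -231.7, 37.0]
eef_rot: [0.001, 0.753, 0.659, 0.002]
contact_force: [-1.5, 1.1, 5.5]
finger_gap: 0.461
finger_force: 30.0
```

```bash
python3 plan.py 3.8 486,-231,85,-8 490,-210,115,-6  491.7,226,115,23.8
```

```text
at [ 487.2 -231.7   37. ] ydeg -7.6 tilt 0.21
[{"offset": [0.06, -0.11, -4.8], "angular": [0.003, -0.002, 0.006], "fingers": 3.8}, {"offset": [2.13, 0.1, -3.0], "angular": [0.0, 0.0, -0.034], "fingers": 3.8}, {"offset": [5.42, -0.55, -0.0], "angular": [0.0, 0.0, -0.065], "fingers": 3.8}, {"offset": [5.45, -0.2, -0.0], "angular": [0.0, 0.0, -0.065], "fingers": 3.8}, {"offset": [5.45, 0.16, -0.0], "angular": [0.0, 0.0, -0.065], "fingers": 3.8}]
[{"offset": [5.43, 0.51, -0.0], "angular": [0.0, 0.0, -0.065], "fingers": 3.8}, {"offset": [5.38, 0.86, -0.0], "angular": [0.0, 0.0, -0.065], "fingers": 3.8}, {"offset": [5.31, 1.21, -0.0], "angular": [0.0, 0.0, -0.065], "fingers": 3.8}, {"offset": [5.22, 1.55, -0.0], "angular": [0.0, 0.0, -0.065], "fingers": 3.8}, {"offset": [5.12, 1.89, -0.01], "angular": [0.0, 0.0, -0.065], "fingers": 3.8}]
```

>>> jog_arm --deltas '[{"offset": [0,0,-2],"angular": [0.003,-0.002,0.006],"fingers": 3.8},{"offset": [0.1,-0.1,-2.8],"angular": [0,0,0],"fingers": 3.8},{"offset": [2.1,0.1,-3],"angular": [0,0,-0.034],"fingers": 3.8},{"offset": [5.4,-0.6,0],"angular": [0,0,-0.065],"fingers": 3.8},{"offset": [5.4,-0.2,0],"angular": [0,0,-0.065],"fingers": 3.8}]'

```text
clock: 14.82
tcp_pos: [490.4, -100.3, 114.6]
eef_rot: [0.0, 0.698, 0.716, 0.0]
contact_force: [0.9, 0.1, -1.7]
finger_gap: 0.459
finger_force: 30.0
```

>>> jog_arm --deltas '[{"offset": [5.4,0.2,0],"angular": [0,0,-0.065],"fingers": 3.8},{"offset": [5.4,0.5,0],"angular": [0,0,-0.065],"fingers": 3.8},{"offset": [5.4,0.9,0],"angular": [0,0,-0.065],"fingers": 3.8},{"offset": [5.3,1.2,0],"angular": [0,0,-0.065],"fingers": 3.8},{"offset": [5.2,1.5,0],"angular": [0,0,-0.065],"fingers": 3.8}]'

```text
clock: 15.45
tcp_pos: [491.2, 171.8, 114.2]
eef_rot: [0.0, 0.572, 0.82, -0.0]
contact_force: [1.1, 0.4, -2.2]
finger_gap: 0.463
finger_force: 30.0
```

>>> jog_arm --deltas '[{"offset": [5.1,1.9,0],"angular": [0,0,-0.065],"fingers": 3.8},{"offset": [0,0,1],"angular": [0,0,0],"fingers": 3.8},{"offset": [0,0,0],"angular": [0,0,0],"fingers": 3.8},{"offset": [0,0,0],"angular": [0,0,0],"fingers": 3.8}]'

```text
clock: 15.95
tcp_pos: [491.9, 222.4, 104.2]
eef_rot: [0.0, 0.547, 0.837, -0.001]
contact_force: [0.8, 0.0, -0.7]
finger_gap: 0.459
finger_force: 30.0
```

```bash
python3 plan.py 3.8 491.5,226.5,29,23.8; python3 look.py w3
```

```text
at [491.9 222.4 104.2] ydeg 23.6 tilt 0.08
[{"offset": [0.2, 0.07, 3.76], "angular": [-0.0, 0.001, -0.002], "fingers": 3.8}, {"offset": [0.19, 0.06, 3.76], "angular": [-0.0, 0.001, -0.002], "fingers": 3.8}]
16.0
5526 17.3
x pct [-105.6 -104.6   95.9  103. ] y pct [-131.3 -127.3  133.3  134. ]
divider -132 -130.2 22
divider 66 66.4 435
divider 132 132.0 595
wall -33 -31.8 1496 slope [-1.40000e-03 -3.16751e+01]
wall 33 33.0 1695 slope [2.40000e-03 3.27809e+01]
red [517.8 165.9] 741 [324. 342.] 69.2 [ -0.5 -32.7]
blue [547.1 104.5] 1426 [327. 428.] 69.3 [   1.5 -100.7]
```

View pics/w3.png

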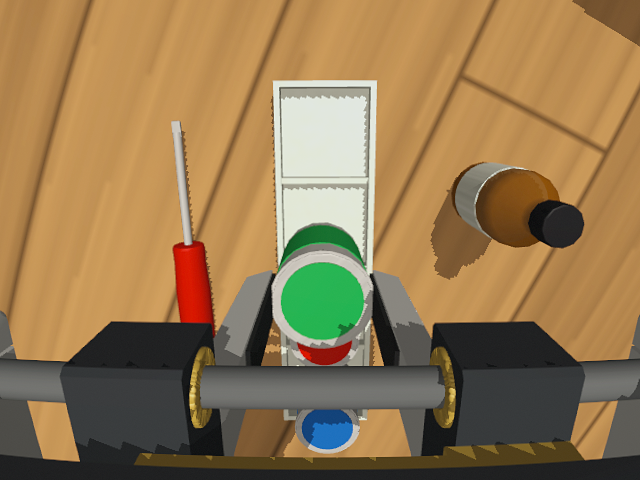

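Green hangs centred at (322,300) above bay +33. Red and blue stand well in their bays (lids at z≈69), and the bottle at (510,205) is clear. Lowering.

>>> jog_arm --deltas '[{"offset": [0.4,0.1,3.5],"angular": [0,0,0],"fingers": 3.8},{"offset": [0,0,2.7],"angular": [0,0,0],"fingers": 3.8},{"offset": [0,0,0.9],"angular": [0,0,0],"fingers": 3.8},{"offset": [0,0,0.3],"angular": [0,0,0],"fingers": 3.8},{"offset": [0,0,0.1],"angular": [0,0,0],"fingers": 3.8}]'

```text
clock: 16.62
tcp_pos: [491.8, 228.4, 30.0]
eef_rot: [0.0, 0.547, 0.837, 0.0]
contact_force: [0.2, -0.1, -1.3]
finger_gap: 0.461
finger_force: 30.0
```

>>> jog_arm --deltas '[{"offset": [0,0,0],"angular": [0,0,0],"fingers": 3.8},{"offset": [0,0,0],"angular": [0,0,0],"fingers": 3.8}]'

```text
clock: 16.88
tcp_pos: [491.4, 228.7, 29.8]
eef_rot: [0.0, 0.546, 0.838, 0.0]
contact_force: [0.3, 0.2, -2.3]
finger_gap: 0.462
finger_force: 30.0
```

>>> jog_arm --deltas '[{"offset": [-0.2,0,0.1],"angular": [0,0,0],"fingers": 3.8},{"offset": [0,0,0.1],"angular": [0,0,0],"fingers": 3.8},{"offset": [0,0,0],"angular": [0,0,0],"fingers": 3.8}]'

```text
clock: 17.25
tcp_pos: [492.2, 226.5, 28.2]
eef_rot: [0.0, 0.546, 0.838, 0.0]
contact_force: [-1.3, -1.2, 8.2]
finger_gap: 0.46
finger_force: 30.0
```

>>> jog_arm --deltas '[{"offset": [0,0,0],"angular": [0,0,0],"fingers": 6.6},{"offset": [0,0,0],"angular": [0,0,0],"fingers": 6.6},{"offset": [0,0,0],"angular": [0,0,0],"fingers": 6.6},{"offset": [0,0,-3],"angular": [0,0,0],"fingers": 6.6},{"offset": [0,0,-5],"angular": [0,0,0],"fingers": 6.6}]'

```text
clock: 17.88
tcp_pos: [490.4, 226.0, 106.6]
eef_rot: [-0.001, 0.546, 0.838, -0.002]
contact_force: [0.6, 1.1, 0.4]
finger_gap: 0.699
finger_force: 0.0
```

```bash
python3 plan.py 6.8 491,226,120,23.8 474.3,-294.8,110,-8
```

```text
at [490.4 226.  106.6] ydeg 23.8 tilt 0.25
[{"offset": [-0.03, 0.04, -1.34], "angular": [-0.004, 0.001, -0.0], "fingers": 6.8}, {"offset": [-4.7, -2.25, 0.1], "angular": [-0.0, -0.0, 0.055], "fingers": 6.8}, {"offset": [-4.82, -1.99, 0.1], "angular": [-0.0, -0.0, 0.055], "fingers": 6.8}, {"offset": [-4.92, -1.72, 0.1], "angular": [-0.0, -0.0, 0.055], "fingers": 6.8}, {"offset": [-5.0, -1.45, 0.1], "angular": [-0.0, -0.0, 0.055], "fingers": 6.8}]
[{"offset": [-5.08, -1.17, 0.1], "angular": [-0.0, -0.0, 0.055], "fingers": 6.8}, {"offset": [-5.13, -0.89, 0.1], "angular": [-0.0, -0.0, 0.055], "fingers": 6.8}, {"offset": [-5.17, -0.61, 0.1], "angular": [-0.0, -0.0, 0.055], "fingers": 6.8}, {"offset": [-5.2, -0.33, 0.1], "angular": [-0.0, -0.0, 0.055], "fingers": 6.8}, {"offset": [-5.21, -0.04, 0.1], "angular": [-0.0, -0.0, 0.055], "fingers": 6.8}]
[{"offset": [-5.21, 0.25, 0.09], "angular": [-0.0, -0.0, 0.055], "fingers": 6.8}]
```

>>> jog_arm --deltas '[{"offset": [0,0,-1.3],"angular": [-0.004,0,0],"fingers": 6.8},{"offset": [-4.7,-2.3,0.1],"angular": [0,0,0.055],"fingers": 6.8},{"offset": [-4.8,-2,0.1],"angular": [0,0,0.055],"fingers": 6.8},{"offset": [-4.9,-1.7,0.1],"angular": [0,0,0.055],"fingers": 6.8},{"offset": [-5,-1.4,0.1],"angular": [0,0,0.055],"fingers": 6.8}]'

```text
clock: 18.5
tcp_pos: [484.6, 17.2, 115.3]
eef_rot: [0.001, 0.635, 0.772, 0.001]
contact_force: [1.1, -0.7, 1.0]
finger_gap: 0.723
finger_force: 0.0
```

>>> jog_arm --deltas '[{"offset": [-5.1,-1.2,0.1],"angular": [0,0,0.055],"fingers": 6.8},{"offset": [-5.1,-0.9,0.1],"angular": [0,0,0.055],"fingers": 6.8},{"offset": [-5.2,-0.6,0.1],"angular": [0,0,0.055],"fingers": 6.8},{"offset": [-5.2,-0.3,0.1],"angular": [0,0,0.055],"fingers": 6.8},{"offset": [-5.2,0,0.1],"angular": [0,0,0.055],"fingers": 6.8}]'

```text
clock: 19.12
tcp_pos: [476.7, -243.1, 109.7]
eef_rot: [0.0, 0.735, 0.678, 0.002]
contact_force: [0.3, 0.6, -1.2]
finger_gap: 0.725
finger_force: 0.0
```

>>> jog_arm --deltas '[{"offset": [-5.2,0.2,0.1],"angular": [0,0,0.055],"fingers": 6.8},{"offset": [0,0,0],"angular": [0,0,0],"fingers": 6.8},{"offset": [0,0,0],"angular": [0,0,0],"fingers": 6.8},{"offset": [0,0,0],"angular": [0,0,0],"fingers": 6.8}]'

```text
clock: 19.62
tcp_pos: [475.3, -291.7, 109.0]
eef_rot: [-0.0, 0.752, 0.659, 0.002]
contact_force: [-0.0, 0.6, 0.3]
finger_gap: 0.724
finger_force: 0.0
```

```bash
python3 plan.py 6.8 474.3,-294.8,35,-8
```

```text
at [ 475.3 -291.7  109. ] ydeg -7.6 tilt 0.24
[{"offset": [-0.17, -0.04, 3.7], "angular": [0.001, -0.002, 0.004], "fingers": 6.8}, {"offset": [-0.16, -0.04, 3.7], "angular": [0.001, -0.002, 0.004], "fingers": 6.8}]
```

>>> jog_arm --deltas '[{"offset": [-0.3,-0.1,3],"angular": [0.002,-0.003,0.007],"fingers": 6.8},{"offset": [0,0,3],"angular": [0,0,0],"fingers": 6.8},{"offset": [0,0,1.3],"angular": [0,0,0],"fingers": 6.8},{"offset": [0,0,0],"angular": [0,0,0],"fingers": 6.8},{"offset": [0,0,0],"angular": [0,0,0],"fingers": 3.8}]'

```text
clock: 20.25
tcp_pos: [474.6, -296.9, 37.4]
eef_rot: [0.002, 0.755, 0.655, 0.0]
contact_force: [-0.7, 0.8, -0.4]
finger_gap: 0.655
finger_force: 0.0
```

>>> jog_arm --deltas '[{"offset": [0,0,0],"angular": [0,0,0],"fingers": 3.8},{"offset": [0,0,0],"angular": [0,0,0],"fingers": 3.8},{"offset": [0,0,0],"angular": [0,0,0],"fingers": 3.8}]'

```text
clock: 20.62
tcp_pos: [474.3, -297.0, 37.1]
eef_rot: [0.001, 0.756, 0.655, 0.0]
contact_force: [0.2, -0.6, 5.3]
finger_gap: 0.462
finger_force: 30.0
```

```bash
python3 plan.py 3.8 474,-294,85,-8 476,-274,115,-6  465,286.7,115,23.8
```

```text
at [ 474.3 -297.    37.1] ydeg -8.1 tilt 0.16
[{"offset": [0.28, -0.06, -4.79], "angular": [0.002, 0.001, -0.002], "fingers": 3.8}, {"offset": [2.01, -0.08, -3.0], "angular": [0.0, 0.0, -0.035], "fingers": 3.8}, {"offset": [5.06, -0.63, -0.0], "angular": [0.0, 0.0, -0.047], "fingers": 3.8}, {"offset": [5.08, -0.4, -0.0], "angular": [0.0, 0.0, -0.047], "fingers": 3.8}, {"offset": [5.1, -0.16, -0.0], "angular": [0.0, 0.0, -0.047], "fingers": 3.8}]
[{"offset": [5.1, 0.08, -0.0], "angular": [0.0, 0.0, -0.047], "fingers": 3.8}, {"offset": [5.09, 0.32, -0.0], "angular": [0.0, 0.0, -0.047], "fingers": 3.8}, {"offset": [5.07, 0.56, -0.0], "angular": [0.0, 0.0, -0.047], "fingers": 3.8}, {"offset": [5.03, 0.8, -0.01], "angular": [0.0, 0.0, -0.047], "fingers": 3.8}, {"offset": [4.99, 1.04, -0.0], "angular": [0.0, 0.0, -0.047], "fingers": 3.8}]
[{"offset": [4.94, 1.27, -0.01], "angular": [0.0, 0.0, -0.047], "fingers": 3.8}, {"offset": [4.87, 1.5, -0.0], "angular": [0.0, 0.0, -0.047], "fingers": 3.8}, {"offset": [4.79, 1.73, -0.01], "angular": [0.0, 0.0, -0.047], "fingers": 3.8}]
```

>>> jog_arm --deltas '[{"offset": [0,0,-2],"angular": [0.002,0.001,0],"fingers": 3.8},{"offset": [0.2,0,-2.8],"angular": [0,0,0],"fingers": 3.8},{"offset": [2,-0.1,-3],"angular": [0,0,-0.035],"fingers": 3.8},{"offset": [5.1,-0.6,0],"angular": [0,0,-0.047],"fingers": 3.8},{"offset": [5.1,-0.4,0],"angular": [0,0,-0.047],"fingers": 3.8}]'

```text
clock: 21.25
tcp_pos: [474.6, -171.0, 114.7]
eef_rot: [0.0, 0.712, 0.703, -0.0]
contact_force: [1.4, 1.4, -1.7]
finger_gap: 0.46
finger_force: 30.0
```

>>> jog_arm --deltas '[{"offset": [5.1,-0.2,0],"angular": [0,0,-0.047],"fingers": 3.8},{"offset": [5.1,0.1,0],"angular": [0,0,-0.047],"fingers": 3.8},{"offset": [5.1,0.3,0],"angular": [0,0,-0.047],"fingers": 3.8},{"offset": [5.1,0.6,0],"angular": [0,0,-0.047],"fingers": 3.8},{"offset": [5,0.8,0],"angular": [0,0,-0.047],"fingers": 3.8}]'

```text
clock: 21.88
tcp_pos: [469.6, 84.5, 114.4]
eef_rot: [-0.0, 0.624, 0.782, -0.0]
contact_force: [0.4, -0.2, -1.1]
finger_gap: 0.46
finger_force: 30.0
```

>>> jog_arm --deltas '[{"offset": [5,1,0],"angular": [0,0,-0.047],"fingers": 3.8},{"offset": [4.9,1.3,0],"angular": [0,0,-0.047],"fingers": 3.8},{"offset": [4.9,1.5,0],"angular": [0,0,-0.047],"fingers": 3.8},{"offset": [4.8,1.7,0],"angular": [0,0,-0.047],"fingers": 3.8},{"offset": [0,0,1],"angular": [0,0,0],"fingers": 3.8}]'

```text
clock: 22.5
tcp_pos: [465.3, 292.5, 104.2]
eef_rot: [-0.001, 0.545, 0.838, 0.001]
contact_force: [0.3, -0.7, -1.9]
finger_gap: 0.463
finger_force: 30.0
```

>>> jog_arm --deltas '[{"offset": [0,0,0],"angular": [0,0,0],"fingers": 3.8},{"offset": [0,0,0],"angular": [0,0,0],"fingers": 3.8}]'

```text
clock: 22.75
tcp_pos: [466.3, 284.8, 104.4]
eef_rot: [-0.0, 0.549, 0.836, -0.001]
contact_force: [1.2, 0.3, -1.6]
finger_gap: 0.46
finger_force: 30.0
```

```bash
python3 plan.py 3.8 465.5,285.3,30,23.8; python3 look.py w4
```

```text
at [466.3 284.8 104.4] ydeg 23.3 tilt 0.09
[{"offset": [0.04, -0.02, 3.72], "angular": [-0.001, 0.0, -0.004], "fingers": 3.8}, {"offset": [0.04, -0.03, 3.72], "angular": [-0.001, 0.0, -0.004], "fingers": 3.8}]
22.8
3794 17.5
x pct [-105.8 -104.9  104.9  117.8] y pct [-100.6  -92.6  134.   134.2]
divider 132 132.5 490
wall -33 -31.8 1040 slope [ 2.00000e-03 -3.18427e+01]
wall 33 33.1 1120 slope [-3.00000e-04  3.29711e+01]
red [517.6 166.9] 1570 [323. 426.] 69.2 [ -0.2 -31.7]
green [492.1 225.3] 1120 [322. 345.] 69.2 [ 0. 32.]
```

Green and red are centred within about 1.5 mm. Lowering yellow.

>>> jog_arm --deltas '[{"offset": [0.1,0,3.5],"angular": [0,0,-0.007],"fingers": 3.8},{"offset": [0,0,2.7],"angular": [0,0,0],"fingers": 3.8},{"offset": [0,0,0.9],"angular": [0,0,0],"fingers": 3.8},{"offset": [0,0,0.3],"angular": [0,0,0],"fingers": 3.8},{"offset": [0,0,0.1],"angular": [0,0,0],"fingers": 3.8}]'

```text
clock: 23.42
tcp_pos: [466.5, 287.7, 30.2]
eef_rot: [0.0, 0.546, 0.838, 0.0]
contact_force: [0.1, -0.7, -2.1]
finger_gap: 0.458
finger_force: 30.0
```

>>> jog_arm --deltas '[{"offset": [0,0,0],"angular": [0,0,0],"fingers": 3.8},{"offset": [0,0,0.1],"angular": [0,0,0],"fingers": 3.8},{"offset": [0,0,0],"angular": [0,0,0],"fingers": 3.8}]'

```text
clock: 23.8
tcp_pos: [465.7, 287.7, 28.6]
eef_rot: [-0.0, 0.545, 0.838, -0.0]
contact_force: [0.5, 0.3, -2.6]
finger_gap: 0.461
finger_force: 30.0
```

>>> jog_arm --deltas '[{"offset": [-0.2,0,0.05],"angular": [0,0,0],"fingers": 3.8},{"offset": [0,0,0.1],"angular": [0,0,0],"fingers": 3.8},{"offset": [0,0,0],"angular": [0,0,0],"fingers": 3.8}]'

```text
clock: 24.18
tcp_pos: [465.9, 287.2, 28.3]
eef_rot: [-0.001, 0.545, 0.838, 0.001]
contact_force: [-4.0, 1.2, 11.8]
finger_gap: 0.459
finger_force: 30.0
```

Touching. Release and withdraw.

>>> jog_arm --deltas '[{"offset": [0,0,0],"angular": [0,0,0],"fingers": 6.6},{"offset": [0,0,0],"angular": [0,0,0],"fingers": 6.6},{"offset": [0,0,0],"angular": [0,0,0],"fingers": 6.6},{"offset": [0,0,-3],"angular": [0,0,0],"fingers": 6.6},{"offset": [0,0,-5],"angular": [0,0,0],"fingers": 6.6}]'

```text
clock: 24.8
tcp_pos: [465.3, 284.8, 106.3]
eef_rot: [-0.001, 0.546, 0.838, -0.002]
contact_force: [0.0, 0.4, -0.3]
finger_gap: 0.7
finger_force: 0.0
```

>>> jog_arm --deltas '[{"offset": [0,0,-5],"angular": [0,0,0],"fingers": 6.6},{"offset": [0,0,-5],"angular": [0,0,0],"fingers": 6.6},{"offset": [0,0,-5],"angular": [0,0,0],"fingers": 6.6},{"offset": [0,0,0],"angular": [0,0,0],"fingers": 6.6},{"offset": [0,0,0],"angular": [0,0,0],"fingers": 6.6}]'

```text
clock: 25.42
tcp_pos: [466.0, 285.5, 256.2]
eef_rot: [-0.001, 0.545, 0.838, -0.001]
contact_force: [-0.7, 1.0, -0.7]
finger_gap: 0.7
finger_force: 0.0
```

Run:
```python
from h import *
B=np.array([[np.cos(.416),np.sin(.416)],[-np.sin(.416),np.cos(.416)]])
for n in('scene','side'):
    c,W=shot(n); print(n); cv2.imwrite(f'pics/end_{n}.png',c['frame'])
    for k,x in dots(c,W,68,np.array([505,196]),160).items(): print(k,*x,(B@(x[0]-[505,196])).round(1))
```

```text
scene
red [515.8 167.9] 185 [436. 207.] 69.2 [ -1.5 -30.1]
yellow [462.6 289.3] 166 [507. 197.] 69.6 [ -1.1 102.5]
green [491.  226.2] 72 [471. 202.] 69.6 [-0.6 33.3]
blue [544.9  94.4] 39 [392. 213.] 69.8 [  -4.6 -109.1]
side
red [517.6 167.9] 283 [207. 205.] 68.7 [  0.2 -30.8]
yellow [464.5 289.7] 249 [136. 186.] 69.2 [  0.8 102.1]
green [491.6 226.2] 223 [172. 196.] 68.8 [-0.1 33. ]
blue [546.6 105.4] 268 [246. 214.] 68.5 [  1.4 -99.7]
```

View pics/end_scene.png

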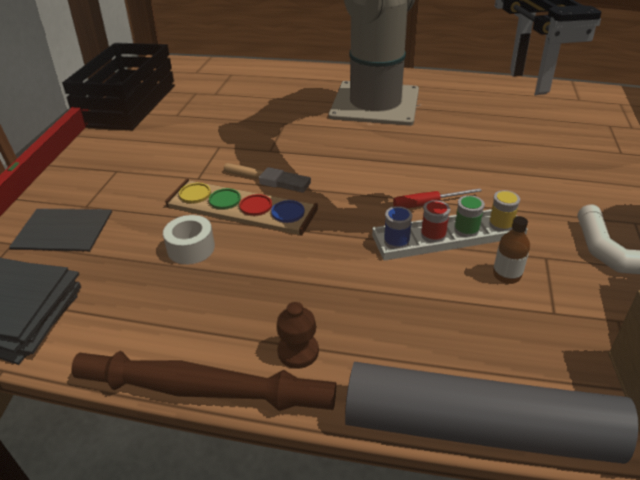

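The end view shows all four tins upright in their bays, blue to yellow at pixels (398,227) to (505,210), with the saucers empty and the bottle unmoved at (512,250). The scene reading for blue is off only because its dot is partly in shadow; the side view puts it at (1.4,-99.7). Handing in.

```bash
python3 -c "
from rig import workorder
print(workorder.sign_off())"
```

```text
the job is handed in; nothing more can be done
None
```

The job is handed in (no verdict came back): the four tins stand upright in the rack in reverse order, all within about 3 mm of their bay centres on the last side-camera check, with the bottle left where it stood.

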